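# Fit a drive coupling in a gear head with sprung tongs

### The arm

A 6-joint arm with a two-finger parallel gripper is mounted at the origin on a cart in front of the work surface, level with it; the furniture and walls round the work are solid. World frame = base frame: x ahead of the robot, y to its left, z up, the work surface at z = 0. Lengths are in mm, angles in rad, forces in N, time in s.
With the tool pointing down it reaches from about 375 to 900 mm from the base axis. Payload 3.1 kg.
Tool frame: the origin (TCP) lies midway between the tips of the shut fingers; the grasp point (between the pads) lies 19 mm behind it; z points along the fingers, y is the line along which they close (so a half turn about z gives the same grasp; the last joint's range is limited). The gripper opens to 87 mm and grips with 3 to 60 N. Pads are 19 mm wide; open, the fingers measure 117 mm over their backs; the gripper's body (75 mm by 190 mm) begins 51 mm behind the grasp point.
Start: joints at [0.927, 0.527, 1.433, -0, 1.181, -0.178], TCP at [280.11, 558.69, 222.548] pointing down, gripper open.
Joint ranges: [-3.08, 3.08], [-0.75, 2.2], [0.22, 2.44], [-1.43, 4.57], [0, 2.65], [-2.85, 2.85]. Speed limits (rad/s): [2.79, 2.79, 3.14, 3.14, 3.14, 3.14].

### API

Orientations are given as a rotation vector (axis times angle).
In Python, from workcell import observe, grab_frame, job_done gives the robot as it stands.
- The arm moves only by the tool servo_tool, never from a script. Its argument "deltas" is a list of rows, each a list of 5 numbers: the shift along the world's x, y, z in m, then the turn about the world's z in degrees, then the closure in counts, from 0 (fully open) to 255 (shut). A call has exactly 5 rows; each row is the pose to reach, as a shift and turn from the pose commanded when the call began; what a row does not reach only later rows make up. A row lasts 1/8 s, in which the tool goes at most 62.5 mm and 10.7 degrees, less where a joint would pass 70% of its speed; a pose out of reach is approached as far as the arm can. A call with a gripper value outside its range is refused whole. The fingers move at their own pace and stop on an object; the grip force is fixed at half the most. Time passes only in rows, so rows that repeat a pose let the fingers close, or fill a call up. It gives the time, the measured TCP pose, the force, the opening and the grip force at its end, in the units of the state.
- observe(): the state, without advancing time (a new reading comes with each control period).
- grab_frame(name): name is "scene" or "top" or "wrist"; returns a dict with "img" (384x512x3 uint8, blue, green, red), "z_map" (384x512 float32, mm along the optical axis (not along the pixel's ray), 0 where there is no reading), "K" (3x3 intrinsics, pixels), "k1" (the pictures are not rectified: a ray, as slopes to the right and down, at radius r is drawn at 1 + k1 r^2 times it, then the intrinsics apply), "R" (3x3) and "t" (3): a world point X has camera coordinates R X + t; the wrist camera has in their place "hand_eye" (4x4, takes a point from camera to tool coordinates, whose origin is the TCP and whose axes are the flange's). Camera axes: x right, y down, z forward; pixel columns grow to the right and rows downward; lengths in mm; the calibration is good to about 2 mm. A picture is of the moment at which its call begins: read the wrist's pose just before it.
- job_done(): hands the job in; it is judged then, once.
The state is a dict: "time_s": time; "joints": joint angles; "joint_vel": joint speeds; "joint_efforts": joint torques, N m; "tcp_pos": TCP position; "eef_rot": TCP orientation; "ft_force": force on the tool from outside, world axes, zero at the start; "torque": the same for the moment, N m; "opening": opening from 0.0 (shut) to 1.0 (fully open); "grasp_force": force on a finger pad.
Only numpy, scipy, OpenCV 4.12 (cv2) and the standard library are available. Lean on these libraries where they do the work, as an engineer would, in place of code of your own. Each camera call takes 0.05 s, during which the arm holds its last target. There are 200 camera calls.

### The job

Fit the small-shouldered drive coupling in the gear head. It is oiled and goes down in a well too tight for the gripper, so the gripper must not touch it: lift the sprung tongs out of their stand, squeeze them shut on the coupling's hexagon, carry it from the rack to the gear head and enter it in the bore. The slot of the spindle at the bottom of the bore stands at an unknown angle, up to about 45 degrees either way from the housing's front-to-back line, so press lightly and turn the coupling to and fro until its tongue drops into the slot and the shoulder is fully home on the well's floor, never pressing with more than about 25 N. Let it go there, stand the tongs back upright in their stand, and leave the larger coupling in the rack alone.

Things in the scene. Friction and masses are not known exactly. Their poses are not given: they have to be found in the camera images.
- tongs: Sprung steel tongs, 110 mm tall, 0.1 kg, standing open in their stand, two mirrored legs down, spring bow on top. Origin: midway between the tips at their lower end; z up to the bow, y across the legs (squeeze direction). Tips 12 mm wide (x), 4 mm thick, 20 mm tall, flat inner faces; gap 30 mm free, about 23 mm when held at 51 mm over the sleeves. Legs spread most at the sleeves.
- tong_grip (a point): Middle of the tongs between the black plastic sleeves to hold them by: 66 mm above the tips. Sleeves: 38 mm tall, 17 mm wide, 53 mm over both when free, 48 mm when shut on a 14 mm part (faces then upright and parallel). 4 N on each starts the squeeze, 10 N shuts it to 14 mm, a third of any more reaches the tips. Let out to 51 mm, the tongs free the part but stay held by their spring.
- tong_bow (a point): Top of the tongs' round spring bow, 44.5 mm above tong_grip and 110.5 mm above the tips. The bow is 14 mm wide and 20 mm across, and passes up between the gripper's fingers; the gripper's body must stay above it.
- leg_left (a joint): How far each leg of the tongs is squeezed in from free (rad): 0 free, about 0.035 when held at 51 mm over the sleeves, 0.08 shut on a 14 mm part, 0.15 the stop. Both legs move alike; each pivots 100 mm above the tips.
- coupling: Small-shouldered steel coupling to fit, 55 g. Origin: on its axis at the shoulder's underside, z up. Shoulder 22 mm wide, 4 mm thick; the tongs' tips can bear on its top. Below: round spigot 14 mm in diameter to z = -16.5 mm, tapering to 12.4 mm at z = -19 mm, then a flat driving tongue, 12 mm long (along the coupling's x), 4.5 mm thick, down to z = -24 mm. Stands in one of the rack's holes.
- coupling_hex (a point): Middle of the small coupling's hexagon head, which the tongs grip: 14 mm across flats, 14 mm tall, from 4 to 18 mm above the coupling's origin. Axes as the coupling's; flats face +y and -y, and every 60 degrees round from there.
- wide_coupling: The larger coupling, same make but with a 30 mm shoulder and a 16 mm spigot, too big for the bore; stands in the rack's other hole and stays there. Origin and height as for the small one.
- rack_block: Wooden block 46 mm (x) by 124 mm (y) by 34 mm high, fixed; origin under its centre. Two holes 17 mm wide, 29 mm deep, at y = -29 and +29 mm; the couplings' shoulders rest on its top (z = 34 mm). Which coupling is in which hole changes.
- gear_head: Gear head, fixed: cast aluminium housing 62 x 62 mm on a plywood board 110 (x) x 130 (y) x 12 mm. Origin under the centre, z up. Its top, 72 mm above the bench, has a round well 46 mm wide and 26 mm deep (floor 46 mm above the bench); a bore in the middle of that floor takes the coupling. A steel output shaft sticks out at the back (+x), a brass oil plug at the front (-x).
- bore (a point): Middle of the bore's mouth in the well's floor (the coupling's origin is here when home); axes as the housing's. Bore 15 mm wide; 19.5 mm down is the spindle's face with a slot across it, 5.5 mm wide, 6 mm deep, turned -0.8 to 0.8 rad from the housing's x; too stiff to turn by light pressure. It takes the tongue within 0.1 rad; else the coupling stands 4.5 mm proud.
- tong_stand: Wooden block 46 mm (x) by 84 mm (y) by 34 mm high, fixed; origin under its centre, z up. A pocket in its top, 16 mm (x) by 48 mm (y), 28 mm deep (floor at z = 6 mm), in which the tongs stand on their tips, the tongs' y along the block's y (either way round). The bench vice stands beside it to the left; come from above.

How it is judged:
By the outcome, as a careful person would: the job done as asked, in the order asked, and still so for the second after the job is handed in, with the robot touching nothing.
It also fails if it takes over 72 s, if anything falls off the work surface, if the arm or the gripper's body presses on something with over 40 N, if the wrist force passes 120 N, or if a joint passes its speed limit or range.

## Working session

There is one attempt and no reset: what is moved stays moved. The work goes in short steps, Python scripts to look and compute and a tool call to move; the robot and the scene stay as the last step left them, time stands still between calls to the robot, and variables do not carry over. Pictures are saved under pics/ and viewed, at most 10 in all, crops included, and the job is handed in when it is done.

Besides the shell and the picture viewer there is one more tool, called after "Request:" by a JSON object that holds its "api" and its "payload". servo_tool: Moves the arm, as the interface text tells. Its arguments: {"type":"object","properties":{"deltas":{"type":"array","items":{"type":"array","items":{"type":"number"}}}},"required":["deltas"]}

```bash
ls; mkdir -p pics; python3 - <<'E'
from workcell import *
import cv2,numpy as np
s=observe();print(s)
a=grab_frame("scene");b=grab_frame("top")
cv2.imwrite("pics/scene0.png",a["img"]);cv2.imwrite("pics/top0.png",b["img"])
np.savez("f0.npz",**{k+n:np.array(v) for n,f in(("s",a),("t",b)) for k,v in f.items()})
print(b["K"],b["k1"],b["R"],b["t"])
E
```

```text
pics
{'time_s': 0.0, 'joints': array([ 9.27505721e-01,  5.28475196e-01,  1.43393194e+00, -2.57623903e-05,
        1.18138149e+00, -1.78518748e-01]), 'joint_vel': array([-0.00103045,  0.0002966 ,  0.0002088 ,  0.00031033, -0.00029441,
       -0.00024989]), 'joint_efforts': array([ 7.29351359e-04, -4.40046072e+01, -1.76591170e+01,  6.33728877e-02,
        5.83772594e-02, -1.57879476e-04]), 'tcp_pos': array([279.67194271, 558.09930794, 221.55666363]), 'eef_rot': array([-0.72329636, -3.05631532,  0.00317637]), 'ft_force': array([ 0.25088775, -0.40368551, -0.22122411]), 'torque': array([ 0.01499457, -0.07164777,  0.01475297]), 'grasp_force': 0.0, 'opening': 1.0002580678478536}
[[441.69348505   0.         258.07611598]
 [  0.         441.69348505 188.0996689 ]
 [  0.           0.           1.        ]] -0.16039851397818666 [[ 0.02189107 -0.99971261  0.00977113]
 [-0.99952351 -0.02209757 -0.02155095]
 [ 0.02176067 -0.0092947  -0.99972   ]] [-127.58368234  538.46078496  927.88839906]
```

View pics/top0.png

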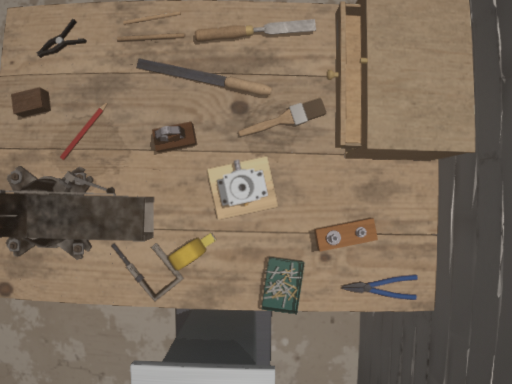

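View pics/scene0.png

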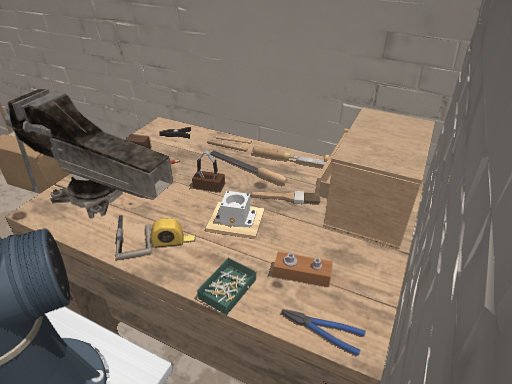

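The top view shows the gear head near (242,187), the rack near (346,235) with the larger coupling apparently at left (333,238), and the stand with the tongs near (174,137). The vice is at the lower left, with jaw end at (153,217). The scene view agrees, with the tongs standing at (207,170).

```bash
cat > h.py <<'E'
import numpy as np,cv2
from scipy.spatial.transform import Rotation as Ro
def cloud(f,Rcw=None,tcw=None):
    "world point of every pixel (HxWx3) ; nan where no depth"
    z=f["z_map"].astype(float);v,u=np.mgrid[:z.shape[0],:z.shape[1]].astype(float)
    s=slopes(f,np.c_[u.ravel(),v.ravel()])
    P=np.c_[s,np.ones(len(s))]*z.reshape(-1,1); P[z.ravel()==0]=np.nan
    R,o=pose(f);return (P@R.T+o).reshape(*z.shape,3)
def slopes(f,uv):
    return cv2.undistortPoints(np.asarray(uv,float).reshape(-1,1,2),f["K"],np.array([float(f["k1"]),0,0,0])).reshape(-1,2)
def pose(f):
    if "R" in f: return f["R"].T,-f["R"].T@f["t"]
    T=f["T"];return T[:3,:3],T[:3,3]
def onplane(f,uv,h):
    s=slopes(f,uv);R,o=pose(f);d=np.c_[s,np.ones(len(s))]@R.T
    return o+d*((h-o[2])/d[:,2:])
def wrist(name=None):
    from workcell import observe,grab_frame
    s=observe();f=grab_frame("wrist")
    T=np.eye(4);T[:3,:3]=Ro.from_rotvec(s["eef_rot"]).as_matrix();T[:3,3]=s["tcp_pos"]
    f["T"]=T@f["hand_eye"]
    if name: cv2.imwrite("pics/"+name+".png",f["img"])
    return s,f
def rect(P):
    c,wh,a=cv2.minAreaRect(P[:,:2].astype(np.float32));
    if wh[0]>wh[1]: a-=90;wh=wh[::-1]   # a = dir of short side from x
    return np.round(c,1),np.round(wh,1),round((a+90)%180-90,1)
E
python3 - <<'E'
from h import *
d=np.load("f0.npz")
f={k[:-1]:d[k] for k in d if k[-1]=="t"}
C=cloud(f)
def reg(u0,u1,v0,v1,z0,z1):
    P=C[v0:v1,u0:u1].reshape(-1,3);return P[(P[:,2]>z0)&(P[:,2]<z1)]
print("bench",np.nanmedian(C[150:160,290:320,2]))
for n,r in dict(rack=(305,385,210,260,20,38),cpl=(305,385,210,260,42,70),stand=(145,205,115,160,20,40),tongs=(145,205,115,160,60,130),head=(200,285,150,225,60,80),board=(200,285,150,225,6,20),vice=(110,170,170,250,50,300)).items():
    P=reg(*r);print(n,len(P),P.mean(0).round(1) if len(P) else "",rect(P) if len(P) else"",P[:,2].max() if len(P) else "")
P=reg(305,385,210,260,36.5,70)
for uv in ((333,238),(361,232)): print(onplane(f,[uv],50).round(1))
E
```

```text
bench -0.3921586335093252
rack 1197 [ 449.7 -300.    33.9] (array([ 449.1, -300.6]), array([ 47.1, 125.9]), 11.8) 37.99339778324736
cpl 95 [ 448.8 -298.8   51.1] (array([ 448.5, -299.7]), array([14.8, 70.9]), 11.1) 55.467815047201725
stand 590 [640.6  57.1  32.5] (array([645.3,  63.1]), array([47.3, 84.1]), 12.1) 39.904765189483214
tongs 246 [645.5  60.   97.7] (array([645.4,  63. ]), array([17.4, 52.3]), 12.2) 118.34622380322833
head 577 [541.3 -82.3  71.6] (array([541.1, -82.7]), array([61.9, 62.1]), 13.5) 76.1379866034066
board 1850 [538.6 -83.8  12.2] (array([541. , -82.7]), array([109.9, 130.4]), 13.3) 19.988322221769636
vice 1992 [479.6 112.6 153.3] (array([485.6, 137.1]), array([ 91.6, 105.4]), -2.9) 175.35137196234712
[[ 442.3 -269.5   50. ]]
[[ 455.3 -327.    50. ]]
```

Request:
{"api": "servo_tool", "payload": {"deltas": [[0.02,-0.04,0.04,7.7,0],[0.04,-0.09,0.08,15.4,0],[0.06,-0.145,0.1,23.1,0],[0.08,-0.2,0.1,30.8,0],[0.1,-0.255,0.1,38.7,0]]}}

```text
time_s: 0.72
tcp_pos: [380.5, 301.8, 322.8]
eef_rot: [-0.338, 3.123, -0.0]
ft_force: [0.6, -0.9, -0.2]
opening: 1.005
grasp_force: 0.0
```

Request:
{"api": "servo_tool", "payload": {"deltas": [[0.02,-0.055,0,0,0],[0.04,-0.11,0,0,0],[0.06,-0.165,0,0,0],[0.08,-0.22,0,0,0],[0.1,-0.275,0,0,0]]}}

```text
time_s: 1.35
tcp_pos: [480.2, 26.9, 322.3]
eef_rot: [0.33, -3.124, -0.001]
ft_force: [1.0, 0.2, 0.1]
opening: 0.999
grasp_force: 0.0
```

```bash
python3 - <<'E'
from h import *
s,f=wrist("w1");print(s["time_s"],s["tcp_pos"],s["joints"].round(2),s["opening"]);print(f["hand_eye"].round(2),f["K"],f["k1"])
print("cam",f["T"].round(2))
E
```

```text
1.35 [480.2250903   26.87307976 322.3480683 ] [-0.18  0.21  1.65  0.    1.28 -1.96] 0.9993725786472409
[[  -0.     -0.96   -0.28   75.92]
 [   1.     -0.      0.     -0.63]
 [  -0.     -0.28    0.96 -161.99]
 [   0.      0.      0.      1.  ]] [[312.70537557   0.         250.40980979]
 [  0.         312.70537557 196.21889655]
 [  0.           0.           1.        ]] -0.06277138068801576
cam [[-2.1000e-01  9.4000e-01  2.7000e-01  4.0615e+02]
 [ 9.8000e-01  2.0000e-01  6.0000e-02  1.0350e+01]
 [ 0.0000e+00  2.8000e-01 -9.6000e-01  4.8436e+02]
 [ 0.0000e+00  0.0000e+00  0.0000e+00  1.0000e+00]]
```

Request:
{"api": "servo_tool", "payload": {"deltas": [[0.014,-0.028,-0.038,0,0],[0.028,-0.056,-0.076,0,0],[0.042,-0.084,-0.114,0,0],[0.054,-0.111,-0.152,0,0],[0.054,-0.111,-0.152,0,0]]}}

```text
time_s: 2.02
tcp_pos: [532.7, -83.1, 167.4]
eef_rot: [0.325, -3.119, -0.005]
ft_force: [-0.4, 0.3, 1.1]
opening: 1.0
grasp_force: 0.0
```

```bash
python3 - <<'E'
from h import *
import pickle
s,f=wrist("w_head");print(s["time_s"],s["tcp_pos"],s["joint_vel"].round(3));pickle.dump((s,f),open("head.pkl","wb"))
E
```

```text
2.025 [532.67311344 -83.06229197 167.36147773] [ 0.036 -0.068 -0.007  0.017  0.041  0.009]
```

Request:
{"api": "servo_tool", "payload": {"deltas": [[-0.023,-0.054,0,0,0],[-0.046,-0.108,0,0,0],[-0.069,-0.162,0,0,0],[-0.092,-0.217,0,0,0],[-0.092,-0.217,0,0,0]]}}

```text
time_s: 2.7
tcp_pos: [441.9, -302.8, 172.6]
eef_rot: [-0.322, 3.122, -0.006]
ft_force: [-0.3, 0.4, 0.2]
opening: 1.002
grasp_force: 0.0
```

```bash
python3 - <<'E'
from h import *
import pickle
s,f=wrist("w_rack");print(s["time_s"],s["tcp_pos"],s["joint_vel"].round(3));pickle.dump((s,f),open("rack.pkl","wb"))
s2,f2=pickle.load(open("head.pkl","rb"))
a=cv2.resize(f2["img"][60:330,120:390],(400,400),interpolation=cv2.INTER_CUBIC)
b=cv2.resize(f["img"][60:330,120:390],(400,400),interpolation=cv2.INTER_CUBIC)
cv2.imwrite("pics/both.png",np.hstack([a,b]))
E
```

```text
2.7 [ 441.89693439 -302.8297182   172.5826622 ] [ 0.07  -0.007  0.046  0.038  0.022  0.024]
```

View pics/both.png

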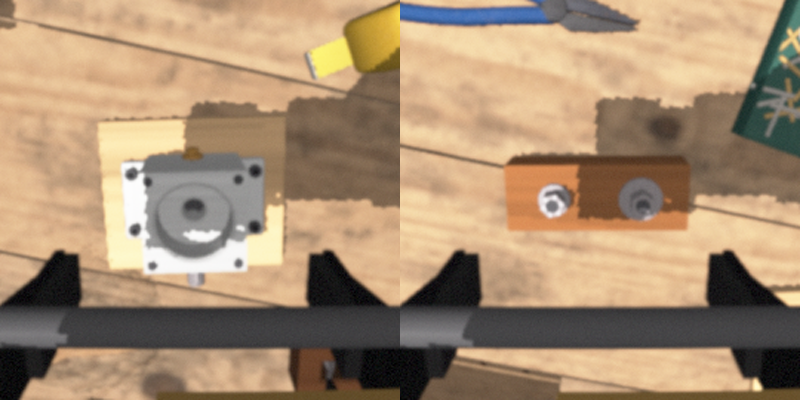

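The left half shows the gear head with its bore at crop (194,208). The right half shows the rack, with the small coupling at crop (553,202) on the −y side and the wide one at (642,202). I'll go closer over the small one to get the hexagon's angle.

Request:
{"api": "servo_tool", "payload": {"deltas": [[0.014,-0.011,-0.035,0,0],[0.027,-0.022,-0.07,0,0],[0.027,-0.022,-0.07,0,0],[0.027,-0.022,-0.07,0,0],[0.027,-0.022,-0.07,0,0]]}}

```text
time_s: 3.38
tcp_pos: [469.6, -320.7, 102.3]
eef_rot: [-0.332, 3.123, -0.003]
ft_force: [0.2, -0.3, -0.4]
opening: 1.0
grasp_force: 0.0
```

```bash
python3 - <<'E'
from h import *
import pickle
s,f=wrist("w_rack2");print(s["time_s"],s["tcp_pos"],s["joint_vel"].round(3));pickle.dump((s,f),open("rack2.pkl","wb"))
C=cloud(f);m=(C[...,2]>44)&(C[...,2]<60)&(np.hypot(C[...,0]-455,C[...,1]+327)<25)
v,u=np.where(m);print(len(v),u.mean(),v.mean(),C[m].mean(0),rect(C[m]))
cv2.imwrite("m.png",m*255)
u0,v0=int(u.mean()),int(v.mean())
a=cv2.resize(f["img"][v0-35:v0+35,u0-35:u0+35],(560,560),interpolation=cv2.INTER_CUBIC)
cv2.imwrite("pics/hex.png",a);print(u0,v0)
E
```

```text
3.375 [ 469.63383991 -320.74513114  102.34427915] [-0.009  0.002 -0.003 -0.002 -0.005 -0.001]
378 245.29365079365078 195.05026455026456 [ 456.51611748 -327.91013535   51.32395491] (array([ 457.1, -327.9]), array([14.3, 15.4]), -39.8)
245 195[ WARN:0@0.505] global loadsave.cpp:1063 imwrite_ Unsupported depth image for selected encoder is fallbacked to CV_8U.
```

View pics/hex.png

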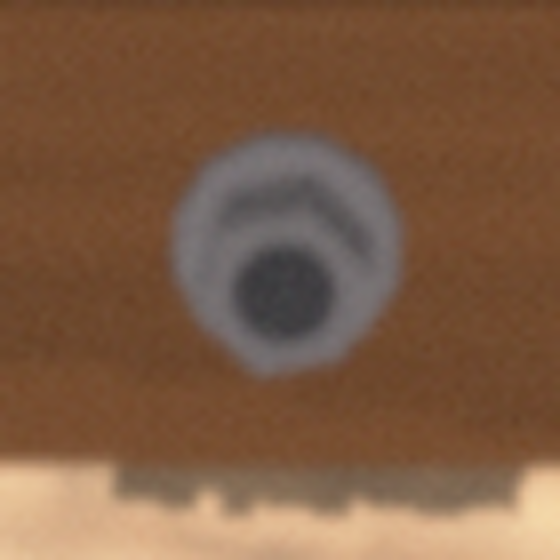

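The crop shows the small coupling's shoulder circle centred near (287,245). The hex top has its hole at (285,293), with vertices near (270,375) and (305,195).

```bash
python3 - <<'E'
from h import *
import pickle
s,f=pickle.load(open("rack2.pkl","rb"))
C=cloud(f);m=((C[...,2]>44)&(C[...,2]<60)&(np.hypot(C[...,0]-455,C[...,1]+327)<25)).astype(np.uint8)
cs,_=cv2.findContours(m,0,1);c=max(cs,key=cv2.contourArea).reshape(-1,2)
P=onplane(f,c,52)[:,:2];print("hexc depth",(P.max(0)+P.min(0))/2)
def W(P,a): 
    w=[np.ptp(P@[np.cos(np.radians(a+k)),np.sin(np.radians(a+k))]) for k in(0,60,120)];return np.mean(w)
w=[W(P,a) for a in range(0,60,4)];print("width mask",np.round(w,1))
# dark hole centre & shoulder circle
g=cv2.cvtColor(f["img"],cv2.COLOR_BGR2GRAY);hsv=cv2.cvtColor(f["img"],cv2.COLOR_BGR2HSV)
steel=((hsv[...,1]<70)).astype(np.uint8);steel[:160]=0;steel[:,:215]=0;steel[:,280:]=0;steel[222:]=0
cs,_=cv2.findContours(steel,0,1);c=max(cs,key=cv2.contourArea).reshape(-1,2)
# hexagon edge: part of steel contour at the lower side; shoulder: upper half
up=c[c[:,1]<196];(x,y),r=cv2.minEnclosingCircle(up.astype(np.float32));print("steel bbox",cv2.boundingRect(c))
Q=onplane(f,up,38)[:,:2]
A=np.c_[2*Q,np.ones(len(Q))];sol=np.linalg.lstsq(A,(Q**2).sum(1),rcond=None)[0];print("shoulder",sol[:2],np.sqrt(sol[2]+sol[:2]@sol[:2]))
dk=((g<80)).astype(np.uint8)[185:215,230:265];v,u=np.where(dk);print("hole",onplane(f,[[u.mean()+230,v.mean()+185]],52),len(u))
R=onplane(f,[[245-35+270/8,160+375/8],[245-35+305/8,160+195/8]],52)[:,:2];d=R[0]-R[1];print("vertex",np.degrees(np.arctan2(d[1],d[0])),np.hypot(*d),R.mean(0))
# rack & head in wrist
P=C.reshape(-1,3);P=P[(P[:,2]>30)&(P[:,2]<36)];print("rack z",P[:,2].mean())
s,f=pickle.load(open("head.pkl","rb"));C=cloud(f)
M=((C[...,2]>66)&(C[...,2]<78)&(np.hypot(C[...,0]-541,C[...,1]+83)<50)).astype(np.uint8)
print("housing",rect(C[M>0]),C[M>0].mean(0))
cs,h=cv2.findContours(M,cv2.RETR_CCOMP,1)
for c,hh in zip(cs,h[0]):
    if hh[3]>=0 and cv2.contourArea(c)>500:
        Q=onplane(f,c.reshape(-1,2),72)[:,:2];A=np.c_[2*Q,np.ones(len(Q))];sol=np.linalg.lstsq(A,(Q**2).sum(1),rcond=None)[0];print("well",sol[:2],np.sqrt(sol[2]+sol[:2]@sol[:2]))
W=(C[...,2]<44)&(C[...,2]>20)&(np.hypot(C[...,0]-541,C[...,1]+83)<14)
v,u=np.where(W);print(len(u),u.mean(),v.mean(),onplane(f,[[u.mean(),v.mean()]],46))
g=cv2.cvtColor(f["img"],cv2.COLOR_BGR2GRAY)
x0,y0=120+int(194*.675),60+int(208*.675);sub=g[y0-10:y0+11,x0-12:x0+13];v,u=np.where(sub<75);print("bore dark",len(u),onplane(f,[[u.mean()+x0-12,v.mean()+y0-10]],46))
E
```

```text
hexc depth [ 456.41228165 -327.886333  ]
width mask [16.4 16.3 16.1 15.8 15.6 15.3 15.1 15.3 15.6 15.8 16.  16.2 16.3 16.4
 16.5]
steel bbox (232, 177, 28, 30)
shoulder [ 456.63089261 -327.9936211 ] 10.382438894860261
hole [[ 459.33319717 -325.86206095   52.        ]] 163
vertex 1.313805792863746 16.878737599015405 [ 456.72447974 -327.40757356]
rack z 33.88261901465678
housing (array([544.6, -80.5]), array([62.1, 63.2]), -76.6) [543.19603109 -80.71065128  71.60410495]
well [543.04281792 -80.82656161] 22.52116207527289
174 250.48275862068965 201.66091954022988 [[544.1621876  -80.63513461  46.        ]]
bore dark 60 [[540.7071045  -81.39487563  46.        ]]
```

Request:
{"api": "servo_tool", "payload": {"deltas": [[0.005,0.01,0.06,0,0],[0.025,0.055,0.095,0,0],[0.045,0.1,0.1,0,0],[0.07,0.155,0.1,0,0],[0.095,0.21,0.1,0,0]]}}

```text
time_s: 4.05
tcp_pos: [564.7, -109.8, 202.2]
eef_rot: [-0.329, 3.122, -0.002]
ft_force: [0.5, 0.2, 0.5]
opening: 0.997
grasp_force: 0.0
```

Request:
{"api": "servo_tool", "payload": {"deltas": [[0.02,0.05,0,0,0],[0.045,0.105,0,0,0],[0.07,0.16,0,0,0],[0.075,0.173,0,0,0],[0.075,0.173,0,0,0]]}}

```text
time_s: 4.68
tcp_pos: [638.8, 62.3, 201.1]
eef_rot: [-0.333, 3.124, -0.001]
ft_force: [-0.3, -1.0, 0.6]
opening: 0.997
grasp_force: 0.0
```

```bash
python3 - <<'E'
from h import *
import pickle
s,f=wrist("w_stand");print(s["time_s"],s["tcp_pos"],s["joint_vel"].round(3));pickle.dump((s,f),open("stand.pkl","wb"))
C=cloud(f);P=C.reshape(-1,3);P=P[np.hypot(P[:,0]-645,P[:,1]-63)<60]
for n,a,b in(("stand",30,37),("sleeves",60,95),("upper",84,100),("bow",106,125)):
    Q=P[(P[:,2]>a)&(P[:,2]<b)];print(n,len(Q),Q.mean(0).round(1) if len(Q)else"",rect(Q) if len(Q)>3 else"")
print(P[:,2].max())
E
```

```text
4.675 [638.762864    62.28589739 201.07336025] [-0.043 -0.004  0.023 -0.01   0.001 -0.006]
stand 2054 [643.   63.2  33.7] (array([647.7,  64.7]), array([46.1, 84.2]), 12.3)
sleeves 307 [645.   65.3  87. ] (array([646.7,  65.8]), array([17.1, 54.8]), 14.0)
upper 358 [646.7  65.6  93.2] (array([647.4,  65.9]), array([16.8, 49.9]), 12.5)
bow 403 [647.1  65.9 113.8] (array([647.5,  66.2]), array([14.7, 21.8]), 13.1)
318.26938652074165
```

View pics/w_stand.png

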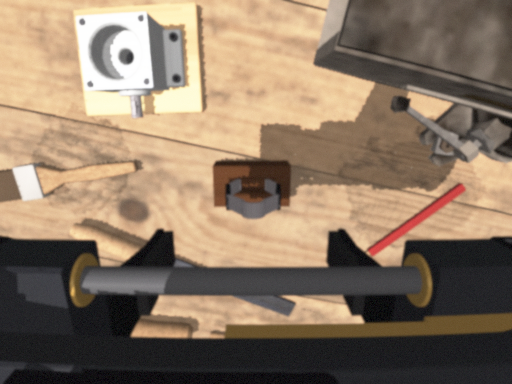

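The wrist view shows the stand at (252,183) with the tongs standing in it. The vice at the upper right is clear of the descent.

Request:
{"api": "servo_tool", "payload": {"deltas": [[0.007,0.003,-0.02,0.4,0],[0.007,0.003,-0.06,0.4,0],[0.007,0.003,-0.1,0.4,0],[0.007,0.003,-0.13,0.4,0],[0.007,0.003,-0.1475,0.4,0]]}}

```text
time_s: 5.35
tcp_pos: [644.5, 63.2, 50.0]
eef_rot: [0.338, -3.119, -0.001]
ft_force: [-0.4, 0.2, -0.2]
opening: 0.998
grasp_force: 0.0
```

Request:
{"api": "servo_tool", "payload": {"deltas": [[0,0,0,0,50],[0,0,0,0,90],[0,0,0,0,106],[0,0,0,0,106],[0,0,0,0,106]]}}

```text
time_s: 5.98
tcp_pos: [646.6, 64.6, 53.8]
eef_rot: [-0.342, 3.121, -0.001]
ft_force: [0.7, -0.2, 0.8]
opening: 0.6
grasp_force: 4.8
```

Request:
{"api": "servo_tool", "payload": {"deltas": [[0,0,0,0,110],[0,0,0,0,110],[0,0,0.01,0,110],[0,0,0.035,0,110],[0,0,0.07,0,110]]}}

```text
time_s: 6.6
tcp_pos: [644.7, 65.1, 122.8]
eef_rot: [0.341, -3.119, -0.002]
ft_force: [0.6, 0.4, -0.2]
opening: 0.567
grasp_force: 5.6
```

```bash
python3 - <<'E'
from h import *
s,f=wrist("w_lift");print(s["time_s"],s["tcp_pos"],s["opening"],s["grasp_force"],s["ft_force"])
E
```

```text
6.6 [644.72099741  65.05419771 122.77871526] 0.5665526592576686 5.599651783704758 [ 0.60831843  0.37617636 -0.20810647]
```

View pics/w_lift.png

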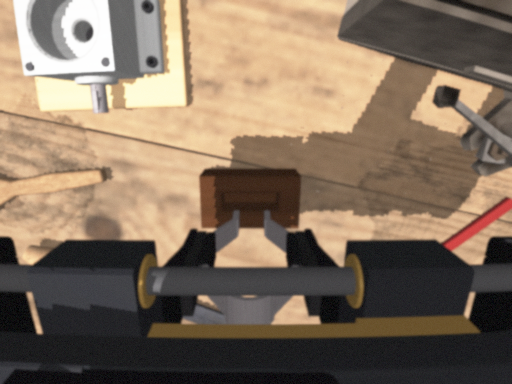

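The wrist view shows the tongs held, tips at (230,225) and (272,225) above the empty pocket at (250,198).

```bash
python3 - <<'E'
from h import *
s,f=wrist("w_l2");print(s["tcp_pos"],s["opening"])
C=cloud(f);R=Ro.from_rotvec(s["eef_rot"]).as_matrix();T=(C-s["tcp_pos"])@R
m=(T[...,2]>15)&(T[...,2]<55)&(np.abs(T[...,0])<30)&(np.abs(T[...,1])<30)
Q=T[m];print(len(Q))
for sg in(-1,1):
    q=Q[Q[:,1]*sg>0];print(sg,len(q),q.min(0).round(1),q.max(0).round(1),q.mean(0).round(1))
    for z in range(20,54,6):
        w=q[(q[:,2]>z)&(q[:,2]<z+6)]
        if len(w)>3:print("  z",z,len(w),w.min(0).round(1),w.max(0).round(1))
E
```

```text
[648.3618674   64.94949041 128.64288044] 0.5698163543690491
647
-1 330 [ -8.2 -18.4  15. ] [ 5.8 -8.6 47.3] [  0.2 -12.   24.9]
  z 20 108 [ -8.2 -14.6  20. ] [ 5.8 -9.9 26. ]
  z 26 71 [ -7.8 -12.4  26. ] [ 5.4 -8.6 31.1]
  z 32 17 [  3.9 -12.2  32.1] [ 4.8 -8.8 37.5]
  z 38 19 [  3.6 -12.7  38.4] [ 4.7 -9.  43.8]
  z 44 13 [ -7.  -12.   44.8] [ 4.6 -8.6 47.3]
1 317 [-7.7  8.2 15. ] [ 5.6 16.9 46.8] [ 0.4 11.7 24.3]
  z 20 102 [-7.7  9.5 20. ] [ 5.5 14.8 26. ]
  z 26 72 [-7.6  8.2 26. ] [ 5.3 12.1 31.1]
  z 32 18 [ 3.7  8.5 32. ] [ 4.8 11.9 37.6]
  z 38 18 [ 4.   8.7 38.1] [ 4.8 12.4 43.9]
  z 44 7 [ 3.9  9.  44.1] [ 4.7 12.5 46.8]
```

Request:
{"api": "servo_tool", "payload": {"deltas": [[-0.01,-0.02,0.035,-3,106],[-0.035,-0.075,0.037,-8,106],[-0.06,-0.13,0.037,-13,106],[-0.085,-0.185,0.037,-15.5,106],[-0.11,-0.235,0.037,-15.5,106]]}}

```text
time_s: 7.32
tcp_pos: [534.7, -171.6, 159.4]
eef_rot: [-0.084, -3.14, -0.001]
ft_force: [0.8, -0.7, -0.7]
opening: 0.585
grasp_force: 4.9
```

Request:
{"api": "servo_tool", "payload": {"deltas": [[-0.025,-0.05,0,0,106],[-0.05,-0.1,0,0,106],[-0.075,-0.14,0,0,106],[-0.0816,-0.1578,-0.01,0,106],[-0.0816,-0.1578,-0.01,0,106]]}}

```text
time_s: 7.95
tcp_pos: [453.6, -328.0, 148.6]
eef_rot: [-0.087, -3.139, -0.004]
ft_force: [0.3, 1.1, -0.4]
opening: 0.588
grasp_force: 4.8
```

```bash
python3 - <<'E'
from h import *
s,f=wrist("w_c");print(s["time_s"],s["tcp_pos"],s["joint_vel"].round(3),s["eef_rot"],s["opening"])
C=cloud(f);R=Ro.from_rotvec(s["eef_rot"]).as_matrix();T=(C-s["tcp_pos"])@R
m=(T[...,2]>26)&(T[...,2]<55)&(np.abs(T[...,0])<30)&(np.abs(T[...,1])<30)
print(T[m].min(0),T[m].max(0))
m=(C[...,2]>44)&(C[...,2]<57)&(np.hypot(C[...,0]-455,C[...,1]+327)<25);print(m.sum(),C[m].min(0),C[m].max(0))
cv2.imwrite("pics/c.png",cv2.resize(f["img"][130:330,150:350],(600,600),interpolation=cv2.INTER_CUBIC))
E
```

```text
7.95 [ 453.64938811 -327.96993505  148.62522763] [ 0.044 -0.016  0.007  0.013  0.019  0.007] [-0.08684981 -3.13872165 -0.00414152] 0.5875935488944538
[ -8.01604434 -13.45538388  26.00944422] [ 5.23781057 14.28560905 47.40465837]
254 [ 449.42704414 -334.75215024   44.05644511] [ 465.24425908 -321.16492929   53.87554747]
```

View pics/c.png

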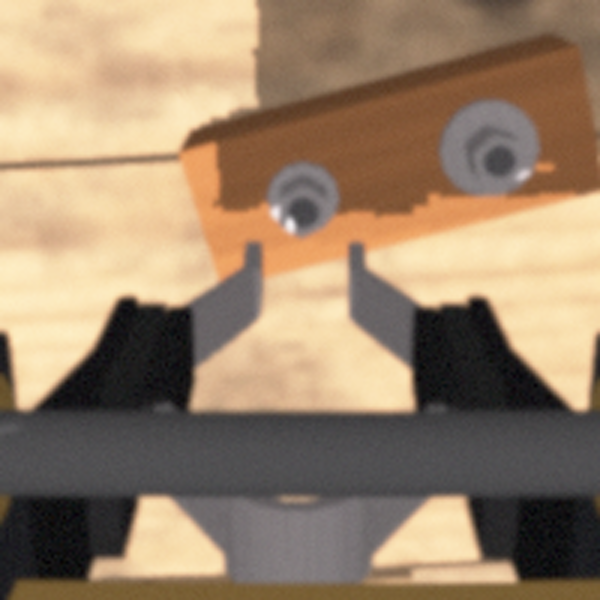

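The tips at (255,245) and (355,245) straddle the line of the small coupling at (303,205), and its hex vertex points up, so the flats face the tips. I'll descend.

Request:
{"api": "servo_tool", "payload": {"deltas": [[0,0,-0.02,0,106],[0,0,-0.04,0,106],[0,0,-0.055,0,106],[0,0,-0.063,0,106],[0,0,-0.063,0,106]]}}

```text
time_s: 8.62
tcp_pos: [454.7, -327.5, 86.7]
eef_rot: [-0.082, -3.14, -0.001]
ft_force: [-0.2, -0.7, -0.7]
opening: 0.586
grasp_force: 4.8
```

Request:
{"api": "servo_tool", "payload": {"deltas": [[0,0,-0.001,0,110],[0,0,-0.001,0,125],[0,0,-0.001,0,200],[0,0,-0.001,0,200],[0,0,-0.001,0,200]]}}

```text
time_s: 9.25
tcp_pos: [454.7, -328.3, 86.5]
eef_rot: [0.083, 3.14, -0.001]
ft_force: [-0.6, 0.2, 2.2]
opening: 0.548
grasp_force: 30.0
```

Request:
{"api": "servo_tool", "payload": {"deltas": [[0,0,0.01,0,200],[0,0,0.035,0,200],[0,0,0.07,0,200],[0.007,0.02,0.09,0,200],[0.02,0.06,0.09,0,200]]}}

```text
time_s: 9.88
tcp_pos: [475.8, -270.0, 178.5]
eef_rot: [0.087, 3.136, -0.006]
ft_force: [0.4, 0.1, -2.0]
opening: 0.544
grasp_force: 30.0
```

Request:
{"api": "servo_tool", "payload": {"deltas": [[0.017,0.047,0,0,200],[0.034,0.097,0,0,200],[0.051,0.147,0,0,200],[0.0665,0.1871,0,0,200],[0.0665,0.1871,0,0,200]]}}

```text
time_s: 10.5
tcp_pos: [541.3, -78.1, 176.4]
eef_rot: [-0.076, -3.141, -0.001]
ft_force: [-0.3, -0.2, -1.3]
opening: 0.553
grasp_force: 30.0
```

```bash
python3 - <<'E'
from h import *
s,f=wrist("w_h2");print(s["time_s"],s["tcp_pos"],s["joint_vel"].round(3),s["eef_rot"],s["opening"],s["joints"].round(2),s["ft_force"])
C=cloud(f)
M=((C[...,2]>66)&(C[...,2]<78)&(np.hypot(C[...,0]-541,C[...,1]+83)<50));print(M.sum(),rect(C[M]))
R=Ro.from_rotvec(s["eef_rot"]).as_matrix();T=(C-s["tcp_pos"])@R
m=(T[...,2]>30)&(T[...,2]<80)&(np.abs(T[...,0])<30)&(np.abs(T[...,1])<30)
for z in range(30,80,5):
    q=T[m&(T[...,2]>z)&(T[...,2]<z+5)]
    if len(q)>3: print(z,len(q),q.min(0).round(1),q.max(0).round(1))
cv2.imwrite("pics/h2.png",cv2.resize(f["img"][100:300,150:350],(600,600),interpolation=cv2.INTER_CUBIC))
E
```

```text
10.5 [541.30897866 -78.10154235 176.35712509] [-0.059  0.001  0.004 -0.036 -0.005 -0.02 ] [-7.56131703e-02 -3.14067422e+00 -7.09478388e-04] 0.5531388086332559 [-0.35  0.48  1.68  0.    0.98 -1.87] [-0.29156728 -0.19971527 -1.33498092]
2249 (array([544.6, -80.7]), array([62.3, 62.6]), -76.5)
30 305 [-10.1 -10.4  30. ] [ 5.3 10.9 35. ]
35 163 [-10.3 -10.7  35. ] [ 5.6 11.1 40. ]
40 76 [  1.4 -10.2  40. ] [ 5.5 11.3 44.9]
45 158 [  1.2 -10.3  45.1] [ 8.3  9.5 50. ]
50 26 [ 2.7 -8.4 50. ] [ 8.5  8.9 52.7]
65 19 [ 1.9 -4.3 65.1] [ 4.6  5.7 69.4]
70 9 [ 3.2 -1.3 71.3] [ 3.8  2.7 74.8]
```

View pics/h2.png

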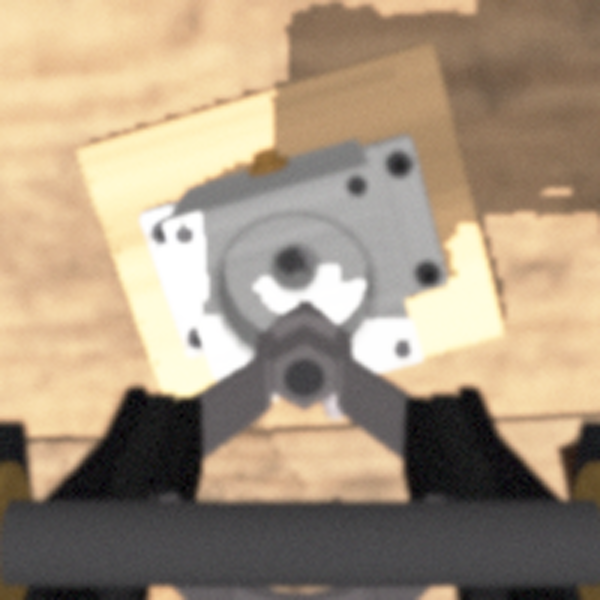

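The coupling is held square at crop (303,376), and the bore is clear at (291,262). I'll lower it to just above the bore and then enter gently.

Request:
{"api": "servo_tool", "payload": {"deltas": [[0.0005,0.0004,-0.015,0,200],[0.0005,0.0004,-0.03,0,200],[0.0005,0.0004,-0.042,0,200],[0.0005,0.0004,-0.048,0,200],[0.0005,0.0004,-0.048,0,200]]}}

```text
time_s: 11.18
tcp_pos: [541.1, -80.7, 127.3]
eef_rot: [-0.084, -3.139, -0.001]
ft_force: [0.8, 0.1, -1.0]
opening: 0.551
grasp_force: 30.0
```

Request:
{"api": "servo_tool", "payload": {"deltas": [[0,0,-0.004,0,200],[0,0,-0.007,0,200],[0,0,-0.01,0,200],[0,0,-0.013,0,200],[0,0,-0.015,0,200]]}}

```text
time_s: 11.8
tcp_pos: [541.5, -80.6, 112.9]
eef_rot: [-0.083, -3.14, 0.0]
ft_force: [0.2, -0.3, -1.0]
opening: 0.547
grasp_force: 30.0
```

Request:
{"api": "servo_tool", "payload": {"deltas": [[0,0,-0.002,0,200],[0,0,-0.004,0,200],[0,0,-0.006,0,200],[0,0,-0.008,0,200],[0,0,-0.008,0,200]]}}

```text
time_s: 12.42
tcp_pos: [541.5, -80.7, 104.9]
eef_rot: [-0.083, -3.14, 0.0]
ft_force: [1.1, -0.1, -1.7]
opening: 0.549
grasp_force: 30.0
```

Request:
{"api": "servo_tool", "payload": {"deltas": [[0,0,-0.001,0,200],[0,0,-0.002,0,200],[0,0,-0.0025,0,200],[0,0,-0.003,0,200],[0,0,-0.003,0,200]]}}

```text
time_s: 13.05
tcp_pos: [541.7, -80.7, 102.4]
eef_rot: [0.083, 3.14, -0.0]
ft_force: [-0.7, 0.7, 1.8]
opening: 0.548
grasp_force: 30.0
```

Request:
{"api": "servo_tool", "payload": {"deltas": [[0,0.0001,-0.001,-6,200],[0,0.0002,-0.001,-12,200],[0.0001,0.0004,-0.001,-18,200],[0.0001,0.0005,-0.001,-24,200],[0.0002,0.0006,-0.001,-30,200]]}}

```text
time_s: 13.68
tcp_pos: [542.4, -80.4, 102.2]
eef_rot: [0.897, 3.009, -0.001]
ft_force: [-1.5, 0.4, 6.7]
opening: 0.547
grasp_force: 30.0
```

Request:
{"api": "servo_tool", "payload": {"deltas": [[0.0001,0.0001,-0.0005,-6,200],[0.0002,0.0002,-0.0005,-12,200],[0.0003,0.0003,-0.0005,-18,200],[0.0004,0.0004,-0.0005,-24,200],[0.0005,0.0004,-0.0005,-30,200]]}}

```text
time_s: 14.3
tcp_pos: [542.9, -80.1, 102.0]
eef_rot: [1.645, 2.674, -0.0]
ft_force: [-2.1, 0.3, 8.6]
opening: 0.546
grasp_force: 30.0
```

Request:
{"api": "servo_tool", "payload": {"deltas": [[0,0,0,-6,200],[0,0,0,-12,200],[0.0001,0.0001,0,-18,200],[0.0001,0.0001,0,-24,200],[0.0002,0.0001,0,-30,200]]}}

```text
time_s: 14.92
tcp_pos: [543.0, -79.9, 102.0]
eef_rot: [2.281, 2.157, 0.001]
ft_force: [-1.4, 0.3, 9.1]
opening: 0.549
grasp_force: 30.0
```

Request:
{"api": "servo_tool", "payload": {"deltas": [[0,0,0,-6,200],[0,0,0,-12,200],[0.0001,0,0,-18,200],[0.0001,0,0,-24,200],[0.0002,0,0,-30,200]]}}

```text
time_s: 15.55
tcp_pos: [543.2, -79.8, 101.9]
eef_rot: [2.762, 1.493, 0.002]
ft_force: [-0.8, -0.3, 8.3]
opening: 0.55
grasp_force: 30.0
```

Request:
{"api": "servo_tool", "payload": {"deltas": [[0,0,0,-6,200],[0,0,0,-12,200],[0,-0.0001,0,-18,200],[0,-0.0002,0,-24,200],[0,-0.0003,0,-30,200]]}}

```text
time_s: 16.18
tcp_pos: [543.3, -80.0, 101.6]
eef_rot: [3.055, 0.727, 0.003]
ft_force: [0.3, 0.7, 5.5]
opening: 0.545
grasp_force: 30.0
```

Request:
{"api": "servo_tool", "payload": {"deltas": [[0,0,0,-4,200],[0,0,0,-8,200],[0,0,0,-12,200],[0,-0.0001,0,-16,200],[0,-0.0002,0,-20,200]]}}

```text
time_s: 16.8
tcp_pos: [542.8, -80.1, 100.4]
eef_rot: [3.136, 0.187, 0.0]
ft_force: [0.4, -0.3, -0.8]
opening: 0.55
grasp_force: 30.0
```

Request:
{"api": "servo_tool", "payload": {"deltas": [[0,0,-0.0005,0,200],[0,0,-0.001,0,200],[0,0,-0.0015,0,200],[0,0,-0.002,0,200],[0,0,-0.002,0,200]]}}

```text
time_s: 17.42
tcp_pos: [542.7, -80.0, 98.5]
eef_rot: [3.136, 0.191, 0.0]
ft_force: [0.7, -0.3, -1.8]
opening: 0.546
grasp_force: 30.0
```

```bash
python3 -c "
from workcell import *
s=observe();print(s['tcp_pos'],s['torque'],s['ft_force'],s['joints'].round(2))"
```

```text
[542.70839573 -80.01801096  98.5224631 ] [ 0.02600804 -0.00990233 -0.00607465] [ 0.71225018 -0.34273372 -1.80766186] [-0.35  0.6   1.73  0.    0.8   1.1 ]
```

Request:
{"api": "servo_tool", "payload": {"deltas": [[0,0,-0.0005,0,200],[0,0,-0.001,0,200],[0,0,-0.0015,0,200],[0,0,-0.0015,0,200],[0,0,-0.0015,0,200]]}}

```text
time_s: 18.05
tcp_pos: [543.1, -80.0, 97.7]
eef_rot: [3.136, 0.191, 0.002]
ft_force: [0.2, 1.2, 5.0]
opening: 0.544
grasp_force: 30.0
```

Request:
{"api": "servo_tool", "payload": {"deltas": [[0,0,-0.0006,0,200],[0,0,-0.0006,0,200],[0,0,0,0,200],[0,0,0.0008,0,200],[0,0,0.0008,0,200]]}}

```text
time_s: 18.68
tcp_pos: [542.8, -80.1, 97.5]
eef_rot: [3.136, 0.191, 0.001]
ft_force: [1.8, 0.9, -1.7]
opening: 0.547
grasp_force: 30.0
```

Request:
{"api": "servo_tool", "payload": {"deltas": [[0,0,0,0,118],[0,0,0,0,110],[0,0,0,0,106],[0,0,0,0,106],[0,0,0,0,106]]}}

```text
time_s: 19.3
tcp_pos: [542.3, -80.0, 97.8]
eef_rot: [-3.136, -0.191, 0.001]
ft_force: [0.6, 0.4, -0.2]
opening: 0.587
grasp_force: 4.9
```

Request:
{"api": "servo_tool", "payload": {"deltas": [[0,0,0.003,0,106],[0,0,0.01,0,106],[0,0,0.025,0,106],[0,0,0.05,0,106],[0,0,0.08,0,106]]}}

```text
time_s: 19.92
tcp_pos: [542.4, -79.9, 179.3]
eef_rot: [-3.136, -0.191, 0.0]
ft_force: [0.3, 0.1, -0.9]
opening: 0.581
grasp_force: 4.8
```

```bash
python3 - <<'E'
from h import *
s,f=wrist("w_done");print(s["time_s"],s["tcp_pos"],s["opening"],s["grasp_force"])
C=cloud(f)
for n,a,b,r in(("hextop",59,66.5,14),("shoulder",47.5,53,20)):
    m=(C[...,2]>a)&(C[...,2]<b)&(np.hypot(C[...,0]-543,C[...,1]+81)<r);print(n,m.sum(),C[m].mean(0) if m.any() else "",np.median(C[m][:,2]) if m.any() else "")
g=grab_frame=None
from workcell import grab_frame
t=grab_frame("top");D=cloud(t);m=(np.hypot(D[...,0]-541,D[...,1]+83)<20);print(np.sort(D[m][:,2])[::8].round(1))
a=cv2.resize(f["img"],(512,384));v,u=np.where(m)
b=cv2.resize(t["img"][v.min()-15:v.max()+15,u.min()-15:u.max()+15],(288,384),interpolation=cv2.INTER_CUBIC)
cv2.imwrite("pics/done.png",np.hstack([a,b]))
E
```

```text
19.925 [542.43072013 -79.93448334 179.29695126] 0.5810837279028873 4.8351967334747314
hextop 208 [544.27383996 -80.64924607  63.64788589] 63.82429618564481
shoulder 168 [547.26552605 -80.68383622  49.83900381] 49.8659140933772
[519.  520.6 520.8 521.1 521.4 521.5 521.7 521.8 521.9 522.  522.1 522.2
 522.3 522.3 522.4 522.5 522.6 522.7 522.8 522.9 523.  523.1 523.1 523.1
 523.2 523.2 523.3 523.4 523.4 523.4 523.5 523.5 523.6 523.6 523.7 523.8
 523.8 523.9 523.9 524.  524.  524.  524.1 524.2 524.2 524.2 524.3 524.3
 524.3 524.4 524.4 524.4 524.5 524.5 524.5 524.6 524.6 524.7 524.7 524.7
 524.7 524.8 524.8 524.8 524.8 524.9 524.9 524.9 525.  525.  525.  525.
 525.  525.1 525.1 525.1 525.2 525.2 525.2 525.2 525.3 525.3 525.3 525.3
 525.3 525.4 525.4 525.4 525.4 525.4 525.4 525.5 525.5 525.5 525.5 525.5
 525.5 525.5 525.6 525.6 525.6 525.6 525.6 525.7 525.7 525.7 525.7 525.7
 525.8 525.8 525.8 525.8 525.8 525.9 525.9 525.9 525.9 525.9 526.  526.
 526.  526.  526.  526.1 526.1 526.1 526.1 526.1 526.1 526.2 526.2 526.2
 526.2 526.2 526.2 526.3 526.3 526.3 526.3 526.4 526.4 526.4 526.5 526.5
 526.5 526.5 526.5 526.6 526.6 526.6 526.7 526.7 526.7 526.7 526.8 526.8
 526.9 526.9 526.9 527.  527.  527.1 527.1 527.1 527.2 527.2 527.3 527.3
 527.4 527.5 527.6 527.8 528.  528.3]
```

View pics/done.png

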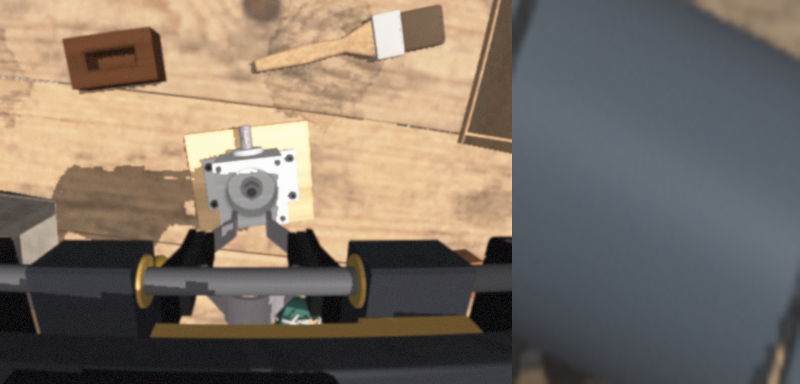

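The coupling sits home: hex top at 63.8 mm, where 64 is expected, and the shoulder top at 49.9. The tips are empty at (228,235) and (278,235). I'll take the tongs back to the stand.

Request:
{"api": "servo_tool", "payload": {"deltas": [[0.026,0.036,0,2,106],[0.053,0.073,0,4,106],[0.08,0.11,0,5.5,106],[0.106,0.1457,-0.013,5.5,106],[0.106,0.1457,-0.013,5.5,106]]}}

```text
time_s: 20.65
tcp_pos: [648.9, 68.5, 163.2]
eef_rot: [-3.122, -0.347, 0.002]
ft_force: [-0.8, -0.6, -0.6]
opening: 0.587
grasp_force: 4.8
```

Request:
{"api": "servo_tool", "payload": {"deltas": [[0,0,0,0,106],[0,0,0,0,106],[0,0,0,0,106],[0,0,0,0,106],[0,0,0,0,106]]}}

```text
time_s: 21.28
tcp_pos: [648.6, 65.3, 165.0]
eef_rot: [3.123, 0.34, 0.0]
ft_force: [0.6, -0.2, -0.7]
opening: 0.585
grasp_force: 4.8
```

```bash
python3 - <<'E'
from h import *
s,f=wrist("w_st2");print(s["time_s"],s["tcp_pos"],s["eef_rot"],s["opening"],s["joint_vel"].round(3))
C=cloud(f);R=Ro.from_rotvec(s["eef_rot"]).as_matrix();T=(C-s["tcp_pos"])@R
m=(T[...,2]>28)&(T[...,2]<55)&(np.abs(T[...,0])<30)&(np.abs(T[...,1])<30);Q=T[m]
print("tips tool",Q.min(0),Q.max(0))
for sg in(-1,1):
    q=Q[Q[:,1]*sg>0];print(q.min(0).round(1),q.max(0).round(1))
m=((C[...,2]>30)&(C[...,2]<37)&(np.hypot(C[...,0]-647,C[...,1]-65)<60)).astype(np.uint8);print("stand",rect(C[m>0]))
w=(C[...,2]>-2)&(C[...,2]<20)&(np.hypot(C[...,0]-647,C[...,1]-65)<32);print("pocket",w.sum(),rect(C[w]) if w.sum()>4 else"")
cv2.imwrite("pics/st2.png",cv2.resize(f["img"][100:300,150:350],(600,600),interpolation=cv2.INTER_CUBIC))
E
```

```text
21.275 [648.59771515  65.31199317 165.03528803] [3.12307872e+00 3.40279371e-01 3.49597398e-04] 0.5847904118738083 [ 0.003  0.002 -0.002  0.001  0.001 -0.001]
tips tool [ -4.79598084 -12.74460385  28.05697761] [ 7.35141873 15.03432975 46.98379348]
[ -4.8 -12.7  28.1] [ 7.4 -8.7 46.4]
[-4.1 10.6 28.1] [ 7.2 15.  47. ]
stand (array([647.6,  64.6]), array([46.3, 84.2]), 12.4)
pocket 994 (array([658.6,  67. ]), array([39.9, 48.2]), 12.3)
```

Request:
{"api": "servo_tool", "payload": {"deltas": [[-0.0025,0.0002,-0.03,0,106],[-0.0025,0.0002,-0.06,0,106],[-0.0025,0.0002,-0.072,0,106],[-0.0025,0.0002,-0.078,0,106],[-0.0025,0.0002,-0.078,0,106]]}}

```text
time_s: 21.95
tcp_pos: [646.6, 65.9, 87.2]
eef_rot: [3.123, 0.341, 0.001]
ft_force: [0.2, 0.1, -0.1]
opening: 0.586
grasp_force: 4.8
```

```bash
python3 - <<'E'
from h import *
s,f=wrist("w_st3");print(s["time_s"],s["tcp_pos"],s["ft_force"])
C=cloud(f);R=Ro.from_rotvec(s["eef_rot"]).as_matrix();T=(C-s["tcp_pos"])@R
m=(T[...,2]>28)&(T[...,2]<48)&(np.abs(T[...,0])<14)&(np.abs(T[...,1])<18);Q=T[m];print(Q.min(0),Q.max(0))
cv2.imwrite("pics/st3.png",cv2.resize(f["img"][130:290,170:330],(600,600),interpolation=cv2.INTER_CUBIC))
E
```

```text
21.95 [646.58024663  65.87274926  87.22248997] [ 0.15712499  0.13530288 -0.09043649]
[ -5.01984037 -12.71493723  28.02426825] [ 7.26053428 15.00025663 47.38859914]
```

View pics/st3.png

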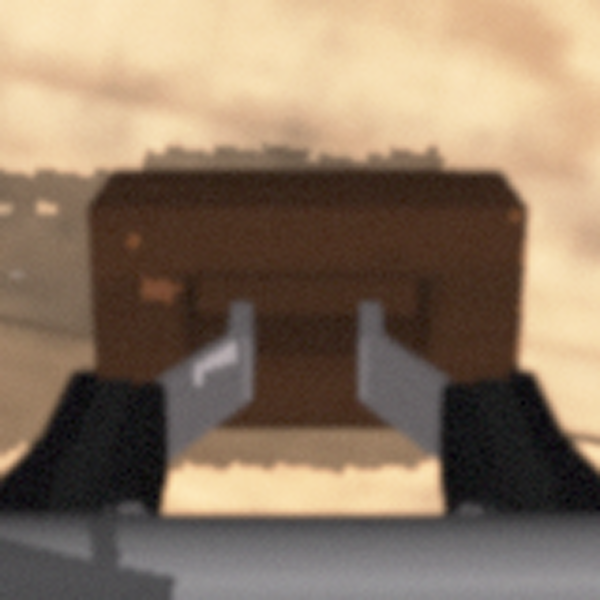

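The tips at (242,300) and (370,300) lie over the pocket, which spans x 187–437 and y 275–355. I'll lower them slowly.

Request:
{"api": "servo_tool", "payload": {"deltas": [[0,0,-0.006,0,106],[0,0,-0.012,0,106],[0,0,-0.02,0,106],[0,0,-0.026,0,106],[0,0,-0.028,0,106]]}}

```text
time_s: 22.62
tcp_pos: [645.6, 65.9, 58.0]
eef_rot: [-3.123, -0.341, 0.002]
ft_force: [0.1, 0.5, -1.5]
opening: 0.589
grasp_force: 4.8
```

Request:
{"api": "servo_tool", "payload": {"deltas": [[0,0,-0.002,0,106],[0,0,-0.004,0,106],[0,0,-0.005,0,106],[0,0,-0.0055,0,106],[0,0,-0.0055,0,106]]}}

```text
time_s: 23.25
tcp_pos: [646.3, 65.9, 53.7]
eef_rot: [3.123, 0.341, 0.001]
ft_force: [0.6, 0.5, 0.4]
opening: 0.583
grasp_force: 4.7
```

Tips are at the floor. I'll open gently.

Request:
{"api": "servo_tool", "payload": {"deltas": [[0,0,-0.0005,0,103],[0,0,-0.0005,0,98],[0,0,-0.0005,0,80],[0,0,-0.0005,0,40],[0,0,-0.0005,0,0]]}}

```text
time_s: 23.88
tcp_pos: [645.6, 66.1, 52.4]
eef_rot: [-3.123, -0.341, 0.002]
ft_force: [-1.2, 0.3, 0.0]
opening: 0.83
grasp_force: 0.0
```

Request:
{"api": "servo_tool", "payload": {"deltas": [[0,0,0,0,0],[0,0,0,0,0],[0,0,0.02,0,0],[0,0,0.06,0,0],[0,0,0.11,0,0]]}}

```text
time_s: 24.5
tcp_pos: [645.6, 65.9, 164.4]
eef_rot: [-3.123, -0.341, 0.002]
ft_force: [-0.4, -0.3, 0.5]
opening: 0.997
grasp_force: 0.0
```

Request:
{"api": "servo_tool", "payload": {"deltas": [[0,0,0.03,0,0],[0,0,0.04,0,0],[0,0,0.04,0,0],[0,0,0.04,0,0],[0,0,0.04,0,0]]}}

```text
time_s: 25.12
tcp_pos: [645.2, 65.9, 201.1]
eef_rot: [-3.122, -0.341, 0.005]
ft_force: [0.1, 0.4, -0.2]
opening: 1.002
grasp_force: 0.0
```

```bash
python3 - <<'E'
from h import *
from workcell import grab_frame
s,f=wrist();print(s["time_s"],s["tcp_pos"],s["opening"],s["ft_force"])
C=cloud(f);P=C.reshape(-1,3);P=P[np.hypot(P[:,0]-647,P[:,1]-65)<60]
for n,a,b in(("stand",30,37),("upper",84,100),("bow",106,125)):
    Q=P[(P[:,2]>a)&(P[:,2]<b)];print(n,len(Q),rect(Q),np.percentile(Q[:,2],[5,95]).round(1))
E
```

```text
25.125 [645.17581573  65.9025726  201.08436453] 1.0020308175756354 [ 0.06537398  0.35847539 -0.17901477]
stand 2001 (array([647.7,  64.6]), array([46. , 84.1]), 12.2) [32.2 35.1]
upper 389 (array([648. ,  65.6]), array([16.9, 51.3]), 12.8) [88.2 99.3]
bow 416 (array([647.4,  65.5]), array([14.3, 22.1]), 12.5) [107.6 116.6]
```

The tongs are back upright in their stand, with the bow at 116.6 mm as at the start and centred over the stand. The coupling is home, and nothing is being touched.

```bash
python3 -c "
from workcell import *
print(job_done())"
```

```text
the job is handed in; nothing more can be done
None
```

The small-shouldered coupling is fully home in the gear head with its tongue in the slot, the tongs stand upright back in their stand, the larger coupling was left alone, and the job was handed in at about 25 s.

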